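# Tare the shellac jar on the filling stand's spring scale

## Robot

A 6-joint arm with a two-finger parallel gripper is mounted at the origin on a cart in front of the work surface, level with it; the furniture and walls round the work are solid. World frame = base frame: x ahead of the robot, y to its left, z up, the work surface at z = 0. Lengths are in m, angles in rad, forces in N, time in s.
With the tool pointing down it reaches from about 0.375 to 0.9 m from the base axis. Payload 3.1 kg.
Tool frame: the origin (TCP) lies between the finger pads; the fingertips stand 8 mm ahead of it and the grasp point (between the pads) lies 11 mm behind it; z points along the fingers, y is the line along which they close (so a half turn about z gives the same grasp; the last joint's range is limited). The gripper opens to 87 mm and grips with 3 to 60 N. Pads are 19 mm wide; open, the fingers measure 117 mm over their backs; the gripper's body (75 mm by 190 mm) begins 51 mm behind the grasp point.
Start: joints at [1.147, 0.527, 1.433, -0, 1.181, -0.178], TCP at [0.152, 0.606, 0.231] pointing down, gripper open.
Joint ranges: [-3.08, 3.08], [-0.75, 2.2], [0.22, 2.44], [-1.43, 4.57], [0, 2.65], [-2.85, 2.85]. Speed limits (rad/s): [2.79, 2.79, 3.14, 3.14, 3.14, 3.14].

## Interface

Orientations are given as a unit quaternion [x, y, z, w].
In Python, from rig import robot gives the robot as it stands.
- The arm moves only by the tool move_arm, never from a script. Its argument "motion" is text: rows parted by semicolons, each of 5 numbers parted by spaces: the opening, from -1 (shut) to 1 (fully open), then the shift along the tool's x, y, z normalised to -1 to 1, where 1 is 0.2 m, then the turn about the tool's z normalised to -1 to 1, where 1 is pi rad. A call has 1 to 12 rows; each row is the pose to reach, as a shift and turn from the pose commanded when the call began, along the tool's axes at that moment, turning the shorter way round; what a row does not reach only later rows make up. A row lasts 1/12 s, in which the tool goes at most 41.7 mm and 7.16 degrees, less where a joint would pass 70% of its speed; a pose out of reach is approached as far as the arm can. A call with a number of a shift or a turn outside -1 to 1 is refused whole. A call with a gripper value outside its range is refused whole. The fingers move at their own pace and stop on an object; "newtons" is the grip in N (left out, the last holds). Time passes only in rows, so rows that repeat a pose let the fingers close. It gives the time, the measured TCP pose, the force, the opening and the grip force at its end, in the units of the state.
- robot.get_obs(): the state, without advancing time (a new reading comes with each control period).
- robot.camera(name): name is "side" or "top" or "wrist"; returns (picture, depth): 420x560x3 uint8, red, green, blue; 420x560 float32, m along the optical axis (not along the pixel's ray), 0 where there is no reading.
- robot.camera_model(name): a dict with "mtx" (3x3 intrinsics, pixels), "position" and "attitude" of the camera in the world. Camera axes: x right, y down, z forward; pixel columns grow to the right and rows downward; lengths in m; the calibration is good to about 2 mm. A picture is of the moment at which its call begins: read the wrist's pose just before it. camera_model takes no time and is no camera call; for the wrist camera it gives the pose at the moment of the call.
- robot.hand_in(): hands the job in; it is judged then, once.
The state is a dict: "time": time; "q": joint angles; "joint_velocities": joint speeds; "joint_torque": joint torques, N m; "position": TCP position; "tool_rot": TCP orientation; "ft_force": force on the tool from outside, world axes, zero at the start; "moment": the same for the moment, N m; "grip_width": finger opening in m; "grip_force": force on a finger pad.
Only numpy, scipy, OpenCV 4.12 (cv2) and the standard library are available. Lean on these libraries where they do the work, as an engineer would, in place of code of your own. Each camera call takes 0.05 s, during which the arm holds its last target. There are 200 camera calls.

## Task

Get the scale ready for topping up the shellac: take the cork sanding block off the sprung pan and lay it aside, then slide the open jar along the deck, without lifting or tipping it, until it stands centred on the pan, and let it settle by itself. Last, slide the tare marker along its track until its index lines up with the scale's pointer. Do not press the pan down to its stop, and leave the two brass check weights where they stand.

Things in the scene. Friction and masses are not known exactly. Their poses are not given: they have to be found in the camera images.
- stand: Plywood filling stand, fixed. Origin on the bench (z 0); x along the deck away from its near end, y left. Deck top z 60 mm, x -160..190, y -105..105 mm inside a rim 10 mm thick, 7 mm high; square scale pan let in at x 30..170, y -70..70. Grey reading strip on its right: top z 50 mm, x -100..100, y -178..-115 mm.
- pan: Aluminium scale pan, 140 x 140 mm square, engraved with a ring 80 mm across at its middle. Origin at the centre of its top face, axes as the stand's. Empty, its top is 0.5 mm below the deck; it sinks straight down on its spring (2 to 4 mm under the jar, stop at 9 mm, reached with about 6 N).
- jar: Open glass jar with a finger of shellac, 66 mm outside diameter, 86 mm high, 0.14 to 0.28 kg; starts on the near end of the deck. Origin at the centre of its underside, z up.
- block: Brown cork sanding block, 60 (x) x 110 (y) x 24 (z) mm, 50 g; starts lying on the pan. Origin at the centre of its underside.
- check_weight: Knobbed brass check weight, 38 mm diameter, 52 mm high, 500 g, standing on the deck between the jar and the pan. Origin at the centre of its underside.
- small_weight: Smaller knobbed brass check weight, 28 mm diameter, 38 mm high, 200 g, standing on the deck's edge left of the pan. Origin at the centre of its underside.
- pointer_tip (a point): Tip of the scale's dark steel pointer over the white graduated plate of the reading strip. It moves along the stand's +x from the zero line (stand x = -60 mm) by 15 mm for each mm that the pan sinks. Axes as the stand's.
- tare_index (a point): Tip of the thin index blade on the tare marker; it meets the pointer's tip when both have the same x in the stand's frame. Axes as the stand's.
- tare_grip (a point): Middle of the upper part of the tare marker's black upright grip, 14 mm (x) x 18 mm (y), from 8 to 31 mm above the reading strip; this point is 22 mm above the strip, straight above its track and at the same stand x as the index.
- tare (a joint): Position of the tare marker along its track in m: 0 at the zero line (stand x = -60 mm), growing along the stand's +x to 0.125; it stays where it is left and takes about 1.2 N to move.

How it is judged:
By the outcome, as a careful person would: the job done as asked, in the order asked, and still so for the second after the job is handed in, with the robot touching nothing.
It also fails if it takes over 69 s, if anything falls off the work surface, if the arm or the gripper's body presses on something with over 40 N, if the wrist force passes 120 N, or if a joint passes its speed limit or range.

## Working session

There is one attempt and no reset: what is moved stays moved. The work goes in short steps, Python scripts to look and compute and a tool call to move; the robot and the scene stay as the last step left them, time stands still between calls to the robot, and variables do not carry over. Pictures are saved under pics/ and viewed, at most 10 in all, crops included, and the job is handed in when it is done.

Besides the shell and the picture viewer there is one more tool, called after "Emit:" as a command line: name --argument value ..., lists and objects as JSON in quotes. move_arm: Moves the arm, as the interface text tells. Its arguments: {"type":"object","properties":{"motion":{"type":"string"},"newtons":{"type":"number"}},"required":["motion"]}

```bash
mkdir -p pics; cat > h.py <<'E'
from rig import robot
import numpy as np, cv2
from scipy.spatial.transform import Rotation as R
def att(m):
    a=np.array(m['attitude'],float)
    return a if a.shape==(3,3) else R.from_quat(a).as_matrix()
def ray(m,u,v): return att(m)@(np.linalg.inv(np.array(m['mtx']))@np.array([u,v,1.]))
def at_z(m,u,v,z):
    d=ray(m,u,v);p=np.array(m['position']);return p+d*(z-p[2])/d[2]
def proj(m,P):
    c=att(m).T@(np.array(P)-np.array(m['position']));q=np.array(m['mtx'])@c;return q[:2]/q[2]
def snap(n,f):
    p,d=robot.camera(n);cv2.imwrite(f'pics/{f}.png',p[:,:,::-1]);np.save(f'pics/{f}.npy',d);return p,d
E
python3 - <<'E'
from h import *
o=robot.get_obs();print(o)
for n in('top','side'):
    snap(n,n+'0');print(n,robot.camera_model(n))
E
```

```text
{'time': 0.0, 'q': array([ 1.14649021e+00,  5.28486363e-01,  1.43388574e+00,  1.80403549e-05,
        1.18139993e+00, -1.78490649e-01]), 'joint_velocities': array([0.0007454 , 0.00036117, 0.00018835, 0.0002591 , 0.00122753,
       0.00116368]), 'joint_torque': array([-1.53565197e-04, -4.40039957e+01, -1.76593208e+01,  6.35053706e-02,
        5.84863883e-02, -1.66992845e-04]), 'position': array([0.15175644, 0.60556545, 0.22956448]), 'tool_rot': array([ 1.22601853e-01,  9.92455338e-01, -1.03809399e-03, -3.31446275e-04]), 'ft_force': array([ 0.83699941,  0.29538331, -0.80563918]), 'moment': array([ 0.0263108 , -0.02830865, -0.05817538]), 'grip_force': 0.0, 'grip_width': 0.08733023708280362}
top {'mtx': array([[459.55809256,   0.        , 284.09205871],
       [  0.        , 459.55809256, 213.08827586],
       [  0.        ,   0.        ,   1.        ]]), 'position': array([ 0.45227135, -0.19368994,  0.92706147]), 'attitude': array([-0.70043327,  0.71251929, -0.01729927,  0.03755297])}
side {'mtx': array([[498.9607493 ,   0.        , 281.96340124],
       [  0.        , 498.9607493 , 208.35471955],
       [  0.        ,   0.        ,   1.        ]]), 'position': array([ 0.99021219, -0.42909602,  0.79370456]), 'attitude': array([ 0.81141709,  0.49115577, -0.16143013, -0.27259608])}
```

View pics/top0.png

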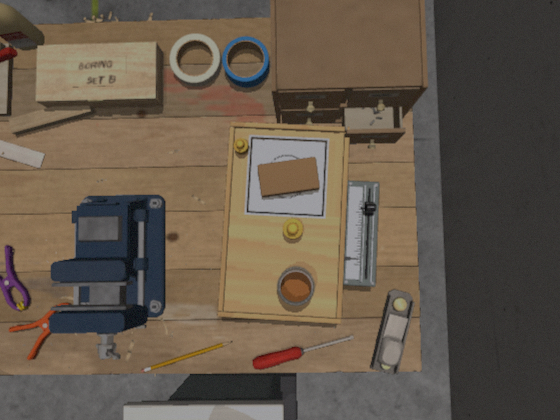

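View pics/side0.png

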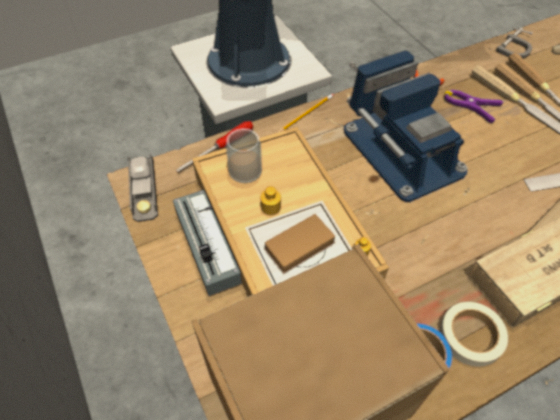

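```bash
python3 - <<'E'
from h import *
p=cv2.imread('pics/top0.png');c=p[115:335,215:425];cv2.imwrite('pics/c0.png',cv2.resize(c,None,fx=2.7,fy=2.7,interpolation=cv2.INTER_CUBIC))
m=robot.camera_model('top');d=np.load('pics/top0.npy')
for u,v in [(340,40),(372,122),(355,115),(380,108),(288,178),(260,200),(235,250),(292,228),(296,290),(241,146),(369,208),(355,230),(360,190),(370,250),(430,300),(125,75),(390,320),(372,145)]:
    D=d[v,u];print((u,v),np.round(np.array(m['position'])+ray(m,u,v)*D,3))
E
```

```text
(340, 40) [ 0.785 -0.268  0.211]
(372, 122) [ 0.702 -0.347  0.02 ]
(355, 115) [ 0.718 -0.314  0.017]
(380, 108) [ 0.689 -0.339  0.155]
(288, 178) [ 0.583 -0.178  0.084]
(260, 200) [ 0.546 -0.124  0.059]
(235, 250) [ 0.452 -0.076  0.061]
(292, 228) [ 0.489 -0.184  0.11 ]
(296, 290) [ 0.378 -0.189  0.088]
(241, 146) [ 0.642 -0.093  0.098]
(369, 208) [ 0.525 -0.326  0.083]
(355, 230) [ 0.486 -0.303  0.05 ]
(360, 190) [ 0.563 -0.315  0.049]
(370, 250) [ 0.448 -0.331  0.049]
(430, 300) [ 0.247 -0.699 -0.877]
(125, 75) [0.799 0.14  0.055]
(390, 320) [ 0.314 -0.367  0.032]
(372, 145) [ 0.648 -0.34   0.056]
```

View pics/c0.png

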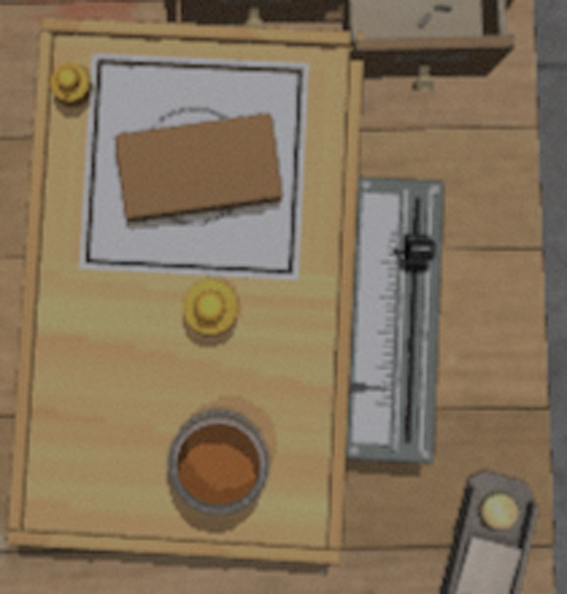

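```bash
cat >> h.py <<'E'
TOP=robot.camera_model('top')
def cw(u,v,z,s=2.7,ox=215,oy=115): return at_z(TOP,ox+u/s,oy+v/s,z)
E
python3 - <<'E'
from h import *
np.set_printoptions(precision=4,suppress=True)
O=np.array([cw(*c,.06) for c in [(96,55),(311,66),(298,278),(80,268)]])
I=np.array([cw(*c,.0595) for c in [(99,60),(305,69),(296,273),(88,263)]])
S=np.array([cw(*c,.067) for c in [(43,24),(354,36),(337,563),(10,546)]])
for n,P in (('outer',O),('inner',I),('stand',S)):
    e=[P[(i+1)%4]-P[i] for i in range(4)]
    print(n,P.mean(0),[round(np.linalg.norm(x),4) for x in e],[round(np.degrees(np.arctan2(x[1],x[0])),1) for x in e])
pts={'jar':cw(218.5,463,.146),'cw':cw(209,306,.11),'cwbody':cw(211,309,.085),'sm':cw(69,79,.097),'tare':cw(412,247,.081),'ptip':cw(384,387,.052)}
B=np.array([cw(*c,.0827) for c in [(115,134),(271,114),(283,200),(127,220)]])
e=[B[(i+1)%4]-B[i] for i in range(4)];print('block',[round(np.linalg.norm(x),4) for x in e],[round(np.degrees(np.arctan2(x[1],x[0])),1) for x in e])
pts['block']=B.mean(0)
for yaw in (-3.,):
    c=I.mean(0)[:2];r=np.radians(yaw);Rm=np.array([[np.cos(r),-np.sin(r)],[np.sin(r),np.cos(r)]])
    for k,p in pts.items(): print(k,p,'stand',Rm.T@(p[:2]-c)+[.1,0])
    print('stand corners',(S[:,:2]-c)@Rm+[.1,0])
E
```

```text
outer [ 0.5897 -0.1771  0.06  ] [np.float64(0.1529), np.float64(0.1507), np.float64(0.153), np.float64(0.1524)] [np.float64(-94.3), np.float64(175.2), np.float64(86.3), np.float64(-4.8)]
inner [ 0.5901 -0.1777  0.0595] [np.float64(0.1465), np.float64(0.145), np.float64(0.1461), np.float64(0.1452)] [np.float64(-93.9), np.float64(176.2), np.float64(86.2), np.float64(-3.7)]
stand [ 0.5032 -0.1686  0.067 ] [np.float64(0.2197), np.float64(0.3651), np.float64(0.2239), np.float64(0.3652)] [np.float64(-93.6), np.float64(176.7), np.float64(86.4), np.float64(-4.0)]
block [np.float64(0.1083), np.float64(0.0601), np.float64(0.1077), np.float64(0.0603)] [np.float64(-83.8), np.float64(-173.4), np.float64(96.2), np.float64(7.2)]
jar [ 0.3889 -0.1897  0.146 ] stand [-0.1002 -0.0226]
cw [ 0.4886 -0.1851  0.11  ] stand [-0.001  -0.0128]
cwbody [ 0.4876 -0.1862  0.085 ] stand [-0.0019 -0.0139]
sm [ 0.6454 -0.0924  0.097 ] stand [0.1508 0.0881]
tare [ 0.5277 -0.3238  0.081 ] stand [ 0.0453 -0.1492]
ptip [ 0.4324 -0.3058  0.052 ] stand [-0.0508 -0.1362]
block [ 0.5855 -0.1796  0.0827] stand [ 0.0955 -0.0021]
stand corners [[ 0.1966  0.1123]
 [ 0.1942 -0.1074]
 [-0.1709 -0.1054]
 [-0.1686  0.1185]]
```

```bash
python3 - <<'E'
from h import *
np.set_printoptions(precision=3,suppress=True)
d=np.load('pics/top0.npy');m=TOP
v,u=np.mgrid[:420,:560];K=np.array(m['mtx'])
c=np.stack([(u-K[0,2])/K[0,0]*d,(v-K[1,2])/K[1,1]*d,d],-1)
P=c@att(m).T+np.array(m['position'])
for y in np.arange(-.40,.0,.02):
    s=(abs(P[...,1]-y)<.005)&(d>0)&(P[...,0]>.55)&(P[...,2]>.1)
    q=P[s]
    print(round(y,2),[ (z,round(q[(q[:,2]>z)&(q[:,2]<z+.05)][:,0].min(),3)) for z in(.1,.15,.2,.25) if ((q[:,2]>z)&(q[:,2]<z+.05)).any()])
for (n,u0,u1,v0,v1) in [('vise',55,168,190,335),('free',168,220,120,330),('cab',275,415,5,70)]:
    q=P[v0:v1,u0:u1].reshape(-1,3);print(n,np.percentile(q,[1,50,99],axis=0))
print(at_z(m,222,130,0),at_z(m,168,260,0),at_z(m,222,320,0))
E
```

```text
-0.4 [(0.1, np.float64(0.703)), (0.15, np.float64(0.703)), (0.2, np.float64(0.704))]
-0.38 [(0.1, np.float64(0.66)), (0.15, np.float64(0.705)), (0.2, np.float64(0.707))]
-0.36 [(0.1, np.float64(0.663)), (0.15, np.float64(0.704)), (0.2, np.float64(0.705))]
-0.34 [(0.1, np.float64(0.664)), (0.15, np.float64(0.685)), (0.2, np.float64(0.706))]
-0.32 [(0.1, np.float64(0.66)), (0.15, np.float64(0.704)), (0.2, np.float64(0.707))]
-0.3 [(0.1, np.float64(0.66)), (0.15, np.float64(0.705)), (0.2, np.float64(0.707))]
-0.28 [(0.1, np.float64(0.706)), (0.15, np.float64(0.712)), (0.2, np.float64(0.707))]
-0.26 [(0.1, np.float64(0.705)), (0.15, np.float64(0.705)), (0.2, np.float64(0.705))]
-0.24 [(0.1, np.float64(0.705)), (0.15, np.float64(0.703)), (0.2, np.float64(0.705))]
-0.22 [(0.1, np.float64(0.687)), (0.15, np.float64(0.686)), (0.2, np.float64(0.706))]
-0.2 [(0.1, np.float64(0.705)), (0.15, np.float64(0.703)), (0.2, np.float64(0.706))]
-0.18 [(0.1, np.float64(0.705)), (0.15, np.float64(0.705)), (0.2, np.float64(0.707))]
-0.16 [(0.1, np.float64(0.703)), (0.15, np.float64(0.704)), (0.2, np.float64(0.704))]
-0.14 []
-0.12 []
-0.1 [(0.1, np.float64(0.649))]
-0.08 []
-0.06 []
-0.04 []
-0.02 []
vise [[ 0.291  0.071 -0.003]
 [ 0.434  0.138  0.086]
 [ 0.577  0.299  0.163]]
free [[ 0.299 -0.036 -0.004]
 [ 0.504  0.016 -0.   ]
 [ 0.718  0.069  0.005]]
cab [[ 0.736 -0.385  0.206]
 [ 0.79  -0.275  0.21 ]
 [ 0.844 -0.164  0.213]]
[ 0.699 -0.042  0.   ] [0.434 0.069 0.   ] [ 0.313 -0.04   0.   ]
```

```bash
cat >> h.py <<'E'
def go(x,y,z,ang=None):
    o=robot.get_obs();M=R.from_quat(o['tool_rot']).as_matrix();p=np.array(o['position'])
    s=M.T@(np.array([x,y,z])-p)
    a=np.degrees(np.arctan2(M[1,1],M[0,1]));t=0 if ang is None else (a-ang+90)%180-90
    print('pos',p.round(4),'ang',round(a,2),'shift',np.round(s/.2,4),'turn',round(t/180,4),'rows>=',np.ceil(max(np.linalg.norm(s)/.0417,abs(t)/7.16)))
E
python3 -c "
from h import *
go(.583,-.160,.22,6.5)"
```

```text
pos [0.1518 0.6056 0.2297] ang 75.92 shift [-3.0227 -3.1883  0.0535] turn 0.3856 rows>= 22.0
```

Emit:
move_arm --motion "1 -1 -1 0 0;1 -1 -1 0 0;1 -1 -1 0 0;1 -1 -1 0 0;1 -1 -1 0 0;1 -1 -1 0 0;1 -1 -1 0 0;1 -1 -1 0 0"

```text
time: 0.77
position: [0.2994, 0.3591, 0.2302]
tool_rot: [0.125, 0.992, -0.002, 0.0]
ft_force: [0.3, 0.1, -1.3]
grip_width: 0.0869
grip_force: 0.0
```

Emit:
move_arm --motion "1 -1 -1 0 0;1 -1 -1 0 0;1 -1 -1 0 0;1 -1 -1 0 0;1 -1 -1 0 0;1 -1 -1 0 0;1 -1 -1 0 0;1 -1 -1 0 0"

```text
time: 1.43
position: [0.4472, 0.1168, 0.2308]
tool_rot: [0.125, 0.992, -0.001, 0.002]
ft_force: [-0.2, 0.5, -0.2]
grip_width: 0.0871
grip_force: 0.0
```

Emit:
move_arm --motion "1 -1 -1 0 0.386;1 -1 -1 0 0.386;1 -1 -1 0 0.386;1 -1 -1 0 0.386;1 -1 -1 0 0.386;1 -1 -1 0 0.386;1 -1 -1 0 0.386;1 -1 -1 0 0.386;1 -1 -1 0 0.386;1 -1 -1 0 0.386;1 -1 -1 0 0.386"

```text
time: 2.35
position: [0.5879, -0.1206, 0.2299]
tool_rot: [0.667, 0.745, -0.0, -0.001]
ft_force: [0.2, 0.1, 0.5]
grip_width: 0.0868
grip_force: 0.0
```

```bash
python3 -c "
from h import *
snap('wrist','w0');m=robot.camera_model('wrist');print(m,robot.get_obs()['time']);np.save('pics/w0m.npy',m,allow_pickle=True)
go(.583,-.160,.22,6.5)"
```

```text
{'mtx': array([[360.98894137,   0.        , 284.99226677],
       [  0.        , 360.98894137, 200.96677945],
       [  0.        ,   0.        ,   1.        ]]), 'position': array([ 0.57874788, -0.04694755,  0.38445689]), 'attitude': array([0.98923834, 0.05669532, 0.00675294, 0.13471283])} 2.4
pos [ 0.5879 -0.1206  0.23  ] ang 6.59 shift [-0.193  -0.047   0.0501] turn 0.0005 rows>= 1.0
```

View pics/w0.png

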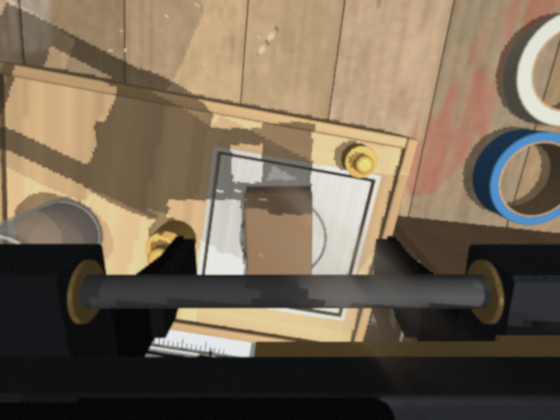

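```bash
python3 -c "
from h import *
m=np.load('pics/w0m.npy',allow_pickle=True).item()
W=lambda u,v,z:at_z(m,u,v,z).round(4)
print('block L corners',W(245,187,.0827),W(311,184,.0827),'edge pts',W(246,260,.0827),W(311,260,.0827))
print('pan',W(217,152,.0595),W(376,183,.0595),W(343,315,.0595)); print('sm',W(364,164,.097))
go(.583,-.160,.12,6.5);go(.583,-.160,.071,6.5)"
```

```text
block L corners [ 0.5522 -0.1217  0.0827] [ 0.6081 -0.1126  0.0827] edge pts [ 0.5589 -0.1895  0.0827] [ 0.6175 -0.1828  0.0827]
pan [ 0.5224 -0.0981  0.0595] [ 0.6697 -0.1099  0.0595] [ 0.6612 -0.2501  0.0595]
sm [ 0.6468 -0.0883  0.097 ]
pos [ 0.5879 -0.1206  0.23  ] ang 6.59 shift [-0.1934 -0.0465  0.5501] turn 0.0005 rows>= 3.0
pos [ 0.5879 -0.1206  0.23  ] ang 6.59 shift [-0.1937 -0.0463  0.7951] turn 0.0005 rows>= 4.0
```

Emit:
move_arm --motion "1 -0.193 -0.039 0.3 0;1 -0.193 -0.039 0.5 0;1 -0.193 -0.039 0.65 0;1 -0.193 -0.039 0.795 0;1 -0.193 -0.039 0.795 0;1 -0.193 -0.039 0.795 0"

```text
time: 2.9
position: [0.5834, -0.1598, 0.0693]
tool_rot: [0.666, 0.746, -0.001, -0.003]
ft_force: [-0.1, 0.7, -0.0]
grip_width: 0.0871
grip_force: 0.0
```

Emit:
move_arm --motion "-1 0 0 0 0;-1 0 0 0 0;-1 0 0 0 0;-1 0 0 0 0;-1 0 0 0 0;-1 0 0 0 0;-1 0 0 0 0;-1 0 0 0 0" --newtons 8

```text
time: 3.57
position: [0.5851, -0.1611, 0.072]
tool_rot: [0.666, 0.746, 0.0, 0.001]
ft_force: [1.1, 0.4, 0.0]
grip_width: 0.0608
grip_force: 8.0
```

Emit:
move_arm --motion "-1 0 0 -0.2 0;-1 0 0 -0.4 0;-1 0.1 0 -0.4 0;-1 0.3 0 -0.4 0;-1 0.5 0.1 -0.4 0;-1 0.7 0.25 -0.4 0;-1 0.85 0.4 -0.4 0;-1 1 0.55 -0.4 0;-1 1 0.614 -0.3 0;-1 1 0.614 -0.15 0;-1 1 0.614 0 0;-1 1 0.614 0 0"

```text
time: 4.57
position: [0.6788, 0.0525, 0.0645]
tool_rot: [0.666, 0.746, -0.004, -0.006]
ft_force: [-1.6, 0.0, -1.9]
grip_width: 0.0606
grip_force: 8.0
```

```bash
python3 -c "
from h import *
snap('top','t1');go(.683,.05,.0145)"
```

```text
pos [0.6804 0.052  0.0674] ang 6.46 shift [-0.012   0.0146  0.2641] turn 0.0 rows>= 2.0
```

View pics/t1.png

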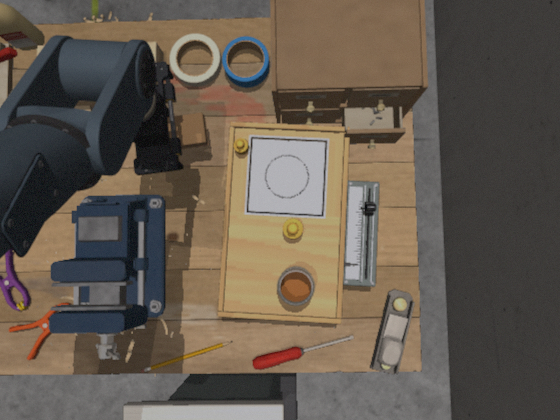

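Emit:
move_arm --motion "-1 0 0 0.12 0;-1 0 0 0.22 0;-1 0 0 0.265 0;-1 0 0 0.265 0;-1 0 0 0.265 0"

```text
time: 5.03
position: [0.6847, 0.0511, 0.0197]
tool_rot: [0.666, 0.746, 0.0, 0.0]
ft_force: [0.7, -0.4, 0.1]
grip_width: 0.0605
grip_force: 8.0
```

```bash
python3 - <<'E'
from h import *
print(robot.get_obs()['position'],robot.get_obs()['ft_force'])
p=cv2.imread('pics/t1.png')
c=p[125:225,240:335];cv2.imwrite('pics/c1.png',cv2.resize(c,None,fx=6,fy=6,interpolation=cv2.INTER_CUBIC))
E
```

```text
[0.68473521 0.05113654 0.01971163] [ 0.67921662 -0.40393484  0.0749912 ]
```

View pics/c1.png

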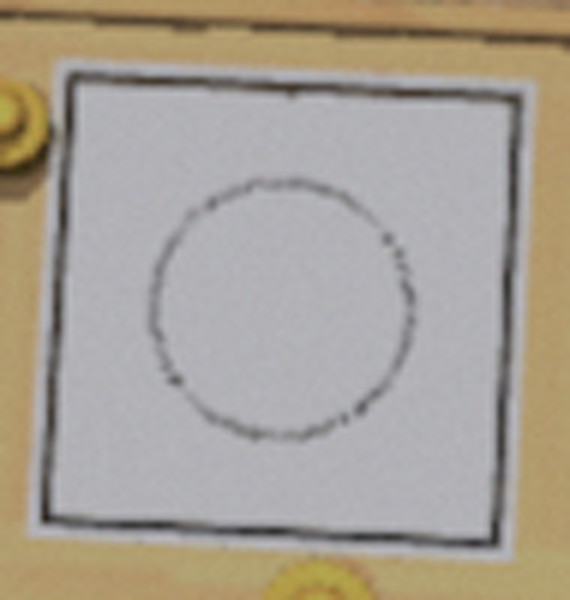

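Emit:
move_arm --motion "-1 0 0 0.024 0;-1 0 0 0.024 0;-1 0 0 0.024 0;-1 0 0 0.024 0"

```text
time: 5.37
position: [0.6847, 0.0515, 0.0146]
tool_rot: [0.666, 0.746, 0.0, 0.001]
ft_force: [-0.2, 0.8, 0.5]
grip_width: 0.0602
grip_force: 8.0
```

Emit:
move_arm --motion "1 0 0 0 0;1 0 0 0 0;1 0 0 0 0;1 0 0 0 0;1 0 0 0 0;1 0 0 -0.3 0;1 0 0 -0.6 0;1 0 0 -0.9 0;1 0 0 -0.9 0"

```text
time: 6.12
position: [0.6838, 0.0515, 0.1816]
tool_rot: [0.666, 0.746, -0.0, -0.001]
ft_force: [1.1, -0.3, 0.0]
grip_width: 0.0872
grip_force: 0.0
```

```bash
python3 - <<'E'
from h import *
c=at_z(TOP,286.66,176.08,.0595);print('ring',c)
for (u,v) in [(153,309),(412,309),(282,181),(282,437)]: print(np.linalg.norm(at_z(TOP,240+(u+.5)/6-.5,125+(v+.5)/6-.5,.0595)-c))
r=np.radians(-3.8);Rm=np.array([[np.cos(r),-np.sin(r)],[np.sin(r),np.cos(r)]])
for n,p in {'jar':(.3889,-.1897),'cw':(.488,-.1855),'sm':(.646,-.0905),'tare':(.5277,-.3238)}.items(): print(n,Rm.T@(np.array(p)-c[:2])+[.1,0])
for s in [(-.1,.06),(.055,.06)]: print(s,Rm@(np.array(s)-[.1,0])+c[:2])
go(.389,-.1897,.21,-3.8)
E
```

```text
ring [ 0.59060085 -0.1753799   0.0595    ]
0.04119092093212451
0.04110214428415073
0.04118061042718851
0.04089502052203833
jar [-0.10030835 -0.02765611]
cw [-0.00170458 -0.01689761]
sm [0.14965203 0.08836481]
tare [ 0.04707382 -0.15226247]
(-0.1, 0.06) [ 0.39501699 -0.10225704]
(0.055, 0.06) [ 0.54967621 -0.11252949]
pos [0.6838 0.0515 0.1816] ang 6.43 shift [-1.0334 -1.5998 -0.1403] turn 0.0568 rows>= 10.0
```

Emit:
move_arm --motion "1 -0.517 -0.8 -0.14 -0.12;1 -0.517 -0.8 -0.14 -0.12;1 -0.517 -0.8 -0.14 -0.12;1 -0.517 -0.8 -0.14 -0.12;1 -0.517 -0.8 -0.14 -0.12;1 -0.517 -0.8 -0.14 -0.12"

```text
time: 6.62
position: [0.5327, -0.0714, 0.2092]
tool_rot: [0.516, 0.856, -0.001, -0.001]
ft_force: [0.6, -0.8, 0.5]
grip_width: 0.087
grip_force: 0.0
```

```bash
python3 -c "
from h import *
go(.389,-.1897,.21,50)"
```

```text
pos [ 0.5327 -0.0714  0.2092] ang 27.84 shift [-0.1877 -0.9117 -0.0015] turn -0.1231 rows>= 5.0
```

Emit:
move_arm --motion "1 -0.188 -0.912 0 -0.123;1 -0.188 -0.912 0 -0.123;1 -0.188 -0.912 0 -0.123;1 -0.188 -0.912 0 -0.123;1 -0.188 -0.912 0 -0.123;1 -0.188 -0.912 0 -0.123;1 -0.188 -0.912 0 -0.123;1 -0.188 -0.912 0 -0.123"

```text
time: 7.28
position: [0.3945, -0.1882, 0.2086]
tool_rot: [0.341, 0.94, 0.0, 0.001]
ft_force: [0.6, 0.4, 0.6]
grip_width: 0.0871
grip_force: 0.0
```

```bash
python3 -c "
from h import *
snap('wrist','w1');m=robot.camera_model('wrist');np.save('pics/w1m.npy',m,allow_pickle=True)
print(proj(m,(.389,-.1897,.146)),m['position'])
go(.389,-.1897,.091,50)"
```

```text
[277.06513837 217.92072355] [ 0.33715006 -0.14001063  0.36285675]
pos [ 0.3947 -0.1878  0.2086] ang 50.22 shift [ 0.0167 -0.0258  0.5878] turn 0.0012 rows>= 3.0
```

View pics/w1.png

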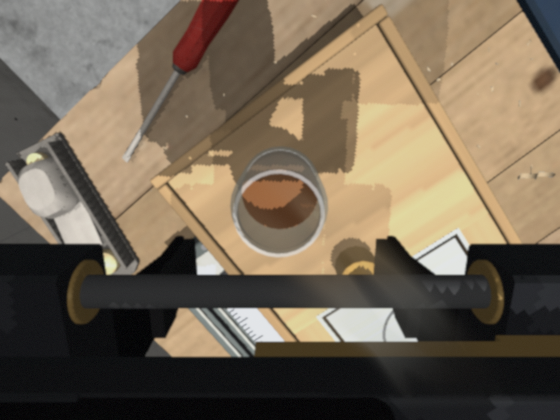

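```bash
python3 -c "
from h import *
m=np.load('pics/w1m.npy',allow_pickle=True).item()
t=np.linspace(0,6.28,200)
for c in [(.389,-.1897),(.387,-.188),(.386,-.186),(.385,-.189)]:
  q=np.array([proj(m,(c[0]+.033*np.cos(a),c[1]+.033*np.sin(a),.146)) for a in t]);print(c,q.min(0),q.max(0))
"
```

```text
(0.389, -0.1897) [224.79303559 166.28171283] [329.30911861 265.69963096]
(0.387, -0.188) [224.64552798 161.99400579] [329.48636238 262.03068031]
(0.386, -0.186) [225.92634486 158.62776633] [331.02180415 259.15137512]
(0.385, -0.189) [221.32048638 160.52462732] [326.27324841 260.77396005]
```

Emit:
move_arm --motion "1 0.023 -0.021 0.1 0;1 0.023 -0.021 0.25 0;1 0.023 -0.021 0.4 0;1 0.023 -0.021 0.5 0;1 0.023 -0.021 0.588 0;1 0.023 -0.021 0.588 0;1 0.023 -0.021 0.588 0"

```text
time: 7.92
position: [0.3879, -0.1874, 0.0901]
tool_rot: [0.34, 0.941, 0.0, -0.001]
ft_force: [-0.3, 0.1, 0.9]
grip_width: 0.087
grip_force: 0.0
```

Emit:
move_arm --motion "-1 0 0 0 0;-1 0 0 0 0;-1 0 0 0 0;-1 0 0 0 0;-1 0 0 0 0;-1 0 0 0 0;-1 0 0 0 0" --newtons 6

```text
time: 8.5
position: [0.3878, -0.1887, 0.0916]
tool_rot: [0.341, 0.94, -0.0, 0.001]
ft_force: [0.9, 1.2, 5.9]
grip_width: 0.0659
grip_force: 6.0
```

```bash
python3 -c "
from h import *
go(.395,-.1023,.091,50);go(.5497,-.1125,.09,50);go(.5906,-.1754,.09)"
```

```text
pos [ 0.3878 -0.1887  0.0916] ang 50.16 shift [0.2489 0.3548 0.0028] turn 0.0009 rows>= 3.0
pos [ 0.3878 -0.1887  0.0916] ang 50.16 shift [-0.3777  0.8112  0.0091] turn 0.0009 rows>= 5.0
pos [ 0.3878 -0.1887  0.0916] ang 50.16 shift [-0.7362  0.7007  0.0098] turn 0.0 rows>= 5.0
```

Emit:
move_arm --motion "-1 0 0 0 0;-1 0.01 0.015 0 0;-1 0.03 0.045 0 0;-1 0.06 0.085 0 0"

```text
time: 8.83
position: [0.391, -0.17, 0.0917]
tool_rot: [0.341, 0.94, -0.002, 0.003]
ft_force: [0.4, -4.4, 5.4]
grip_width: 0.0655
grip_force: 6.0
```

Emit:
move_arm --motion "-1 0 0 -0.004 0;-1 0 0 -0.004 0;-1 0 0 -0.004 0"

```text
time: 9.08
position: [0.3881, -0.1663, 0.0916]
tool_rot: [0.341, 0.94, 0.001, -0.001]
ft_force: [-0.5, 4.0, 5.1]
grip_width: 0.0655
grip_force: 6.0
```

Emit:
move_arm --motion "-1 0 0 -0.005 0;-1 0 0 -0.005 0;-1 0 0 -0.005 0"

```text
time: 9.33
position: [0.3888, -0.1679, 0.0924]
tool_rot: [0.341, 0.94, -0.0, -0.0]
ft_force: [0.4, 0.6, -2.1]
grip_width: 0.0654
grip_force: 6.0
```

```bash
python3 -c "
from h import *
for i in range(3):
  robot.camera('wrist');o=robot.get_obs();print(o['position'],o['ft_force'],o['moment'],o['tool_rot'])"
```

```text
[ 0.38887767 -0.16790364  0.0923863 ] [ 0.4576662   0.32606416 -1.86313832] [-0.01061212  0.01323465  0.03198998] [ 3.40678179e-01  9.40179964e-01 -3.71564573e-05 -1.15253665e-04]
[ 0.38885203 -0.16786029  0.09238206] [-0.16697543 -0.23537743 -2.24748029] [-0.04361728  0.01343529 -0.04042348] [ 3.40702442e-01  9.40171167e-01 -3.96303159e-06 -1.53024447e-04]
[ 0.38885159 -0.16780519  0.09241219] [-0.68853649  0.59802327 -0.97607812] [-0.02912105 -0.03098946  0.00960446] [ 3.40666160e-01  9.40184315e-01 -3.00233214e-07 -1.48344496e-04]
```

Emit:
move_arm --motion "-1 0.003 0.005 0.001 0;-1 0.013 0.02 0.002 0;-1 0.031 0.045 0.002 0;-1 0.052 0.076 0.002 0;-1 0.075 0.109 0.002 0;-1 0.098 0.142 0.002 0;-1 0.12 0.175 0.002 0;-1 0.142 0.207 0.002 0;-1 0.162 0.236 0.002 0;-1 0.177 0.258 0.002 0;-1 0.186 0.271 0.002 0;-1 0.186 0.271 0.002 0"

```text
time: 10.48
position: [0.395, -0.1014, 0.0922]
tool_rot: [0.34, 0.94, 0.0, -0.0]
ft_force: [0.6, -0.4, -1.7]
grip_width: 0.0658
grip_force: 6.0
```

```bash
python3 -c "
from h import *
go(.5497,-.1125,.092,50)
o=robot.get_obs();print(o['ft_force'])"
```

```text
pos [ 0.395  -0.1014  0.0922] ang 50.24 shift [-0.63    0.4524  0.001 ] turn 0.0013 rows>= 4.0
[ 0.64287365 -0.40203229 -1.72681544]
```

Emit:
move_arm --motion "-1 0 0 0.002 0;-1 0 0 0.002 0;-1 0 0 0.002 0"

```text
time: 10.73
position: [0.3952, -0.1026, 0.0918]
tool_rot: [0.341, 0.94, -0.0, 0.0]
ft_force: [-0.5, -0.2, -1.7]
grip_width: 0.0655
grip_force: 6.0
```

Emit:
move_arm --motion "-1 0 0 0.002 0;-1 0 0 0.002 0;-1 0 0 0.002 0"

```text
time: 10.98
position: [0.3952, -0.1026, 0.0917]
tool_rot: [0.341, 0.94, -0.0, 0.0]
ft_force: [-0.3, 0.1, 3.4]
grip_width: 0.0657
grip_force: 6.0
```

Emit:
move_arm --motion "-1 -0.006 0.004 0 0;-1 -0.024 0.017 0 0;-1 -0.05 0.036 0 0;-1 -0.085 0.061 0 0;-1 -0.125 0.09 0 0;-1 -0.165 0.118 0 0;-1 -0.205 0.147 0 0;-1 -0.245 0.176 0 0;-1 -0.285 0.204 0 0;-1 -0.315 0.226 0 0;-1 -0.33 0.237 0 0;-1 -0.33 0.237 0 0"

```text
time: 11.98
position: [0.4786, -0.1087, 0.0914]
tool_rot: [0.341, 0.94, 0.0, 0.002]
ft_force: [1.8, 0.1, -1.2]
grip_width: 0.0655
grip_force: 6.0
```

```bash
python3 -c "
from h import *
o=robot.get_obs();print(o['ft_force']);go(.5497,-.1125,.092,50)
snap('top','t2')"
```

```text
[ 1.79292251  0.12393984 -1.15351182]
pos [ 0.4786 -0.1087  0.0914] ang 50.17 shift [-0.285   0.2132 -0.0014] turn 0.0009 rows>= 2.0
```

View pics/t2.png

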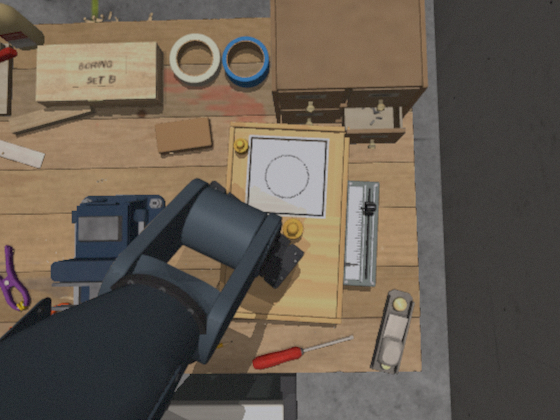

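Emit:
move_arm --motion "-1 -0.01 0.007 0 0;-1 -0.03 0.022 0 0;-1 -0.06 0.045 0 0;-1 -0.095 0.071 0 0;-1 -0.13 0.097 0 0;-1 -0.165 0.123 0 0;-1 -0.2 0.15 0 0;-1 -0.235 0.176 0 0;-1 -0.265 0.198 0 0;-1 -0.285 0.213 0 0;-1 -0.285 0.213 0 0"

```text
time: 12.95
position: [0.5493, -0.1123, 0.0914]
tool_rot: [0.341, 0.94, 0.0, 0.002]
ft_force: [1.2, 1.1, -0.3]
grip_width: 0.0656
grip_force: 6.0
```

```bash
python3 -c "
from h import *
o=robot.get_obs();print(o['ft_force']);go(.5906,-.1754,.0915,50)"
```

```text
[ 1.2495632   1.08281202 -0.31880265]
pos [ 0.5493 -0.1123  0.0914] ang 50.18 shift [-0.3606 -0.1102  0.0006] turn 0.001 rows>= 2.0
```

Emit:
move_arm --motion "-1 -0.01 -0.003 0 0;-1 -0.035 -0.011 0 0;-1 -0.07 -0.021 0 0;-1 -0.11 -0.034 0 0;-1 -0.15 -0.046 0 0;-1 -0.19 -0.058 0 0;-1 -0.23 -0.07 0 0;-1 -0.27 -0.082 0 0;-1 -0.31 -0.095 0 0;-1 -0.345 -0.105 0 0;-1 -0.361 -0.11 0 0;-1 -0.361 -0.11 0 0"

```text
time: 13.95
position: [0.5892, -0.176, 0.0914]
tool_rot: [0.341, 0.94, -0.0, 0.0]
ft_force: [-0.8, 0.0, -2.4]
grip_width: 0.0654
grip_force: 6.0
```

```bash
python3 -c "
from h import *
m=robot.camera_model('wrist');go(.5906,-.1754,.0915,50);p,d=snap('wrist','w2');o=robot.get_obs();print(o['ft_force'],o['time'])
np.save('pics/w2m.npy',m,allow_pickle=True)
c=o['position'];print([proj(m,(c[0],c[1],z)) for z in(.146,.06)])
cv2.imwrite('pics/c2.png',cv2.resize(p[80:300,160:400,::-1],None,fx=2.5,fy=2.5,interpolation=cv2.INTER_CUBIC))"
```

```text
pos [ 0.5892 -0.176   0.0914] ang 50.14 shift [-0.0035  0.0066 -0.0005] turn 0.0008 rows>= 1.0
[ 0.20269542 -0.52470216 -2.8485189 ] 14.0
[array([285.79054181, 339.10974163]), array([285.48159389, 239.54933224])]
```

View pics/c2.png

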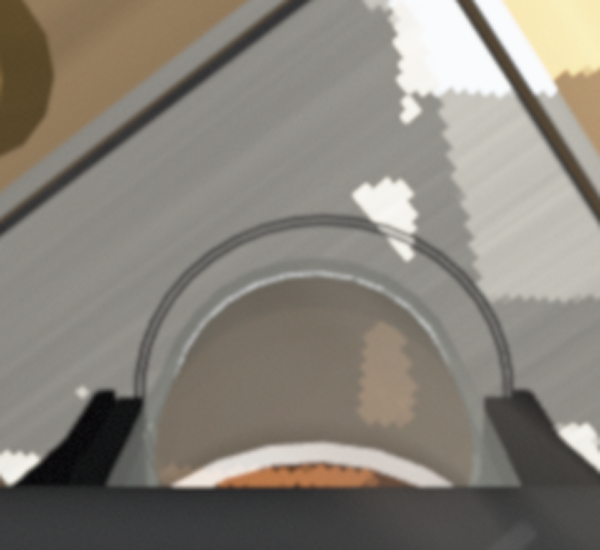

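```bash
python3 -c "
from h import *
m=np.load('pics/w2m.npy',allow_pickle=True).item()
t=np.linspace(0,2*np.pi,721)
def circ(c,r,z): return np.array([proj(m,(c[0]+r*np.cos(a),c[1]+r*np.sin(a),z)) for a in t])
def ex(c,r,z):
  q=circ(c,r,z);i=q[:,1].argmin();L=q[q[:,0]<q[i,0]];Rr=q[q[:,0]>q[i,0]]
  f=lambda S,v:S[abs(S[:,1]-v).argmin(),0]
  C=lambda u,v:((u-160)*2.5,(v-80)*2.5)
  print(np.round(c,4),r,'top',np.round(C(*q[i]),1),'L,R at 390',(f(q[(q[:,0]<q[i,0])&(q[:,1]<240)],236)-160)*2.5,(f(q[(q[:,0]>q[i,0])&(q[:,1]<240)],236)-160)*2.5)
ex((.5906,-.1754),.04,.0595)
for c in [(.5892,-.176),(.5906,-.1754)]: ex(c,.033,.06)
ex((.5892+.64*.003,-.176+.768*.003),.033,.06); ex((.5892-.768*.003,-.176+.64*.003),.033,.06)
"
```

```text
[ 0.5906 -0.1754] 0.04 top [319.6 226.8] L,R at 390 138.02397798150758 499.9500938319619
[ 0.5892 -0.176 ] 0.033 top [313.1 256.7] L,R at 390 163.1441758640832 462.4315735240806
[ 0.5906 -0.1754] 0.033 top [319.5 259.9] L,R at 390 169.6965787139991 468.32395534166164
[ 0.5911 -0.1737] 0.033 top [327.3 256.7] L,R at 390 176.7983627952686 476.092386616712
[ 0.5869 -0.1741] 0.033 top [313.1 242.8] L,R at 390 162.5019938449529 463.0424058267373
```

Emit:
move_arm --motion "-1 0.005 0.006 0 0;-1 0.009 0.011 0 0;-1 0.009 0.011 0.003 0;-1 0.009 0.011 0.006 0;-1 0.009 0.011 0.009 0;-1 0.009 0.011 0.012 0;-1 0.009 0.011 0.014 0;-1 0.009 0.011 0.014 0;-1 0.009 0.011 0.014 0"

```text
time: 14.75
position: [0.5885, -0.172, 0.0887]
tool_rot: [0.341, 0.94, 0.0, -0.0]
ft_force: [0.3, 0.9, 0.3]
grip_width: 0.0658
grip_force: 6.0
```

```bash
python3 -c "
from h import *
for i in range(4):
  m=robot.camera_model('wrist');p,d=robot.camera('wrist');o=robot.get_obs();print(o['position'],o['ft_force'])
cv2.imwrite('pics/c3.png',cv2.resize(p[80:300,160:400,::-1],None,fx=2.5,fy=2.5,interpolation=cv2.INTER_CUBIC))"
```

```text
[ 0.58854907 -0.17205576  0.08868828] [ 0.46041064  0.46636521 -0.05270832]
[ 0.5885529  -0.17206876  0.08868869] [0.24411629 0.29856164 0.61773366]
[ 0.58855516 -0.17211454  0.08868132] [0.05356933 1.28199964 0.493577  ]
[ 0.58854136 -0.17209293  0.0886586 ] [-0.93330813  0.74457711 -0.60357328]
```

View pics/c3.png

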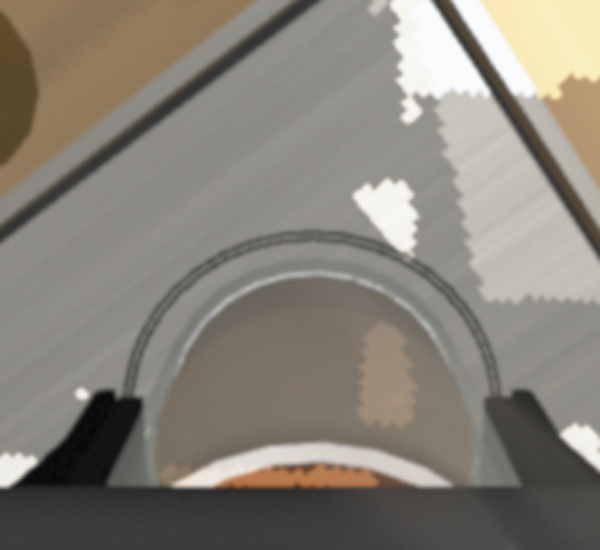

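Emit:
move_arm --motion "-1 -0.003 0 0 0;-1 -0.006 0 0 0;-1 -0.006 0 0 0;-0.2 -0.006 0 0 0;0.55 -0.006 0 0 0;0.6 -0.006 0 0 0;1 -0.006 0 0 0;1 -0.006 0 0 0;1 -0.006 0 0 0;1 -0.006 0 0 0" --newtons 3

```text
time: 15.78
position: [0.5895, -0.173, 0.0887]
tool_rot: [0.341, 0.94, -0.0, 0.0]
ft_force: [0.9, 0.9, 0.4]
grip_width: 0.0847
grip_force: 0.0
```

```bash
python3 -c "
from h import *
print(robot.get_obs()['position']);go(.5885,-.172,.21)"
```

```text
[ 0.58954533 -0.17295895  0.08867254]
pos [ 0.5895 -0.173   0.0887] ang 50.18 shift [ 7.000e-03  4.000e-04 -6.066e-01] turn 0.0 rows>= 3.0
```

Emit:
move_arm --motion "1 0 0 -0.1 0;1 0 0 -0.3 0;1 0 0 -0.5 0;1 0 0 -0.65 0;1 0.1 -0.2 -0.65 0;1 0.15 -0.4 -0.65 0;1 0.2 -0.6 -0.65 0.07;1 0.227 -0.8 -0.65 0.11;1 0.227 -1 -0.65 0.15;1 0.227 -1 -0.65 0.18;1 0.227 -1 -0.65 0.18"

```text
time: 16.7
position: [0.4248, -0.2996, 0.2189]
tool_rot: [0.594, 0.805, -0.0, 0.0]
ft_force: [-1.0, 0.3, -0.0]
grip_width: 0.087
grip_force: 0.0
```

```bash
python3 -c "
from h import *
p,d=snap('top','t3')
cv2.imwrite('pics/c4.png',np.hstack([cv2.resize(p[165:290,335:395,::-1],(288,600),interpolation=cv2.INTER_CUBIC),cv2.resize(p[125:225,240:335,::-1],None,fx=5.3,fy=6,interpolation=cv2.INTER_CUBIC)]))
go(.5277,-.324,.2,-3.8)"
```

```text
pos [ 0.4255 -0.2987  0.2188] ang 17.26 shift [-0.2722  0.4506  0.0943] turn 0.117 rows>= 3.0
```

View pics/c4.png

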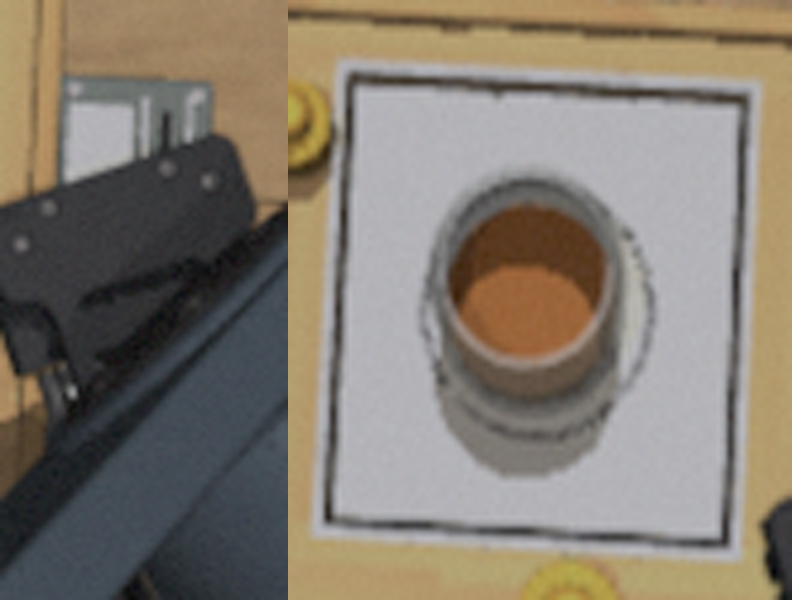

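```bash
python3 -c "
from h import *
f=lambda q:((q[0]-240+.5)*5.3+288,(q[1]-125+.5)*6)
print(f(proj(TOP,(.5906,-.1754,.143))),f(proj(TOP,(.5906,-.1754,.0575))),f(proj(TOP,(.5956,-.1754,.143))),f(proj(TOP,(.5906,-.1704,.143))))
t=np.linspace(0,6.3,300)
for r,z in((.033,.143),(.030,.143),(.033,.0575)):
  q=np.array([f(proj(TOP,(.5906+r*np.cos(a),-.1754+r*np.sin(a),z))) for a in t]);print(r,z,q.min(0),q.max(0))
"
```

```text
(np.float64(531.9258142819363), np.float64(263.7288084411935)) (np.float64(538.135353316512), np.float64(310.4708452821755)) (np.float64(531.6769118873225), np.float64(246.53015841316426)) (np.float64(516.571651630565), np.float64(264.0923156540221))
0.033 0.143 [430.67985157 150.50075281] [633.41678435 377.68636272]
0.03 0.143 [439.87398926 160.76429546] [624.18018786 367.29627428]
0.033 0.0575 [446.69930661 208.06644531] [629.7712732 413.4709622]
```

Emit:
move_arm --motion "1 1 0.2 0 0;1 1 0.2 0 0;1 1 0.2 0 0;1 1 0.2 0 0;1 1 0.2 0 0;1 1 0.2 0 0"

```text
time: 17.25
position: [0.3998, -0.0878, 0.2182]
tool_rot: [0.586, 0.81, 0.0, -0.003]
ft_force: [-0.5, -0.4, -0.1]
grip_width: 0.0871
grip_force: 0.0
```

```bash
python3 -c "
from h import *
p,d=snap('top','t4')
cv2.imwrite('pics/c5.png',cv2.resize(p[170:290,340:390,::-1],(250*1,600),interpolation=cv2.INTER_CUBIC))
go(.5277,-.324,.2,-3.8)"
```

```text
pos [ 0.402  -0.091   0.2186] ang 18.2 shift [-1.3031  0.2335  0.0904] turn 0.1222 rows>= 7.0
```

View pics/c5.png

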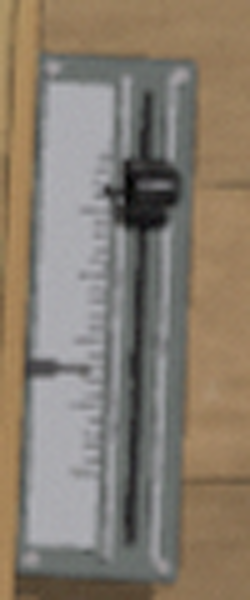

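```bash
cat >> h.py <<'E'
r=np.radians(-3.8);Rm=np.array([[np.cos(r),-np.sin(r)],[np.sin(r),np.cos(r)]])
PC=np.array([.5906,-.1754])
st=lambda p:Rm.T@(np.array(p)[:2]-PC)+[.1,0]
wd=lambda s:Rm@(np.array(s)-[.1,0])+PC
E
python3 - <<'E'
from h import *
c=lambda u,v,z:at_z(TOP,340+(u+.5)/5-.5,170+(v+.5)/5-.5,z)
for n,a in {'ptr':(88,370,.053),'idx':(104,190,.053),'griptop':(153,186,.081)}.items(): p=c(*a);print(n,p,st(p))
for u,v in((47,66),(184,74),(166,570),(28,558)): print('corner',st(c(u,v,.05)))
g=cv2.cvtColor(cv2.imread('pics/t4.png'),cv2.COLOR_BGR2GRAY)
print(g[238:250,344:364]);print(g[200:216,354:378])
E
```

```text
ptr [ 0.46010924 -0.30645338  0.053     ] [-0.02151845 -0.13941339]
idx [ 0.52827701 -0.31443693  0.053     ] [ 0.04702855 -0.14286164]
griptop [ 0.52698514 -0.32855232  0.081     ] [ 0.046675   -0.15703162]
corner [ 0.09397234 -0.11973425]
corner [ 0.09329695 -0.17202193]
corner [-0.09507319 -0.17185863]
corner [-0.09330862 -0.11998505]
[[114  86 121 151 172 171 172 170 170 170 163 144 139 140 139 146 141 102
  126 154]
 [113  85 121 154 170 171 172 171 169 172 172 171 171 170 171 172 153 108
  127 156]
 [116  86 130 162 169 172 174 172 171 170 174 173 173 163 150 150 134 105
  129 153]
 [116  83 113 138 147 148 148 160 173 171 169 170 169 159 141 138 127  99
  129 154]
 [114  69  75  83  87  86  97 124 151 154 153 154 153 156 162 158 142 100
  129 152]
 [107  61  72  73  75  73  76  85  99 107 107 110 102 108 137 148 128  99
  130 148]
 [106  62  73  79  82  79  88 114 131 126 128 120 103 113 148 165 138 100
  129 150]
 [109  74 107 129 131 131 136 159 171 172 171 162 141 139 152 151 137  99
  131 149]
 [111  94 139 172 169 172 168 172 170 169 168 172 164 150 137 138 122 102
  134 
[... 1177 characters left out ...]
71 173 171 160 134 125 107  64  74  78  10  19  33  44  37  40  36
   35  33  27  53  88 101]
 [171 169 172 171 172 171 171 147  86  84  92  18  29  27  35  34  32  28
   34  24  33  68  99 101]
 [170 166 153 149 149 154 156 137  93  56  53  28  30  36  38  43  35  35
   44  62  77  94 106 104]
 [171 164 148 139 140 145 145 129  88  60  47  29  34  39  32  33  37  40
   44  78 102 108 110 105]
 [170 169 171 173 166 159 160 145 101  57  54  18  26  23  24  28  31  27
   30  69 103 108 111 106]
 [170 171 173 171 162 138 140 134 106  80  73  27  24  23  20  27  14  24
   34  84 116 110 108 104]
 [171 171 171 169 166 154 154 142 118 121 119  54  53  42  16  27  46  49
   77 122 128 108 108 104]]
```

Emit:
move_arm --motion "1 -1 0.23 0.05 0.122;1 -1 0.23 0.05 0.122;1 -1 0.23 0.05 0.122;1 -1 0.23 0.05 0.122;1 -1 0.23 0.05 0.122;1 -1 0.23 0.05 0.122;1 -1 0.23 0.05 0.122"

```text
time: 17.88
position: [0.5094, -0.2745, 0.208]
tool_rot: [0.733, 0.68, -0.0, 0.001]
ft_force: [-0.3, 0.2, 0.6]
grip_width: 0.0871
grip_force: 0.0
```

```bash
python3 -c "
from h import *
go(.527,-.326,.2,-3.8);go(.527,-.326,.068,-3.8)"
```

```text
pos [ 0.5094 -0.2745  0.208 ] ang -4.29 shift [-0.2501  0.1068  0.0404] turn -0.0027 rows>= 2.0
pos [ 0.5094 -0.2745  0.208 ] ang -4.29 shift [-0.2494  0.1062  0.7004] turn -0.0027 rows>= 4.0
```

Emit:
move_arm --motion "1 -0.25 0.106 0.04 0;1 -0.25 0.106 0.1 0;1 -0.25 0.106 0.25 0;1 -0.25 0.106 0.4 0;1 -0.25 0.106 0.4 0"

```text
time: 18.3
position: [0.5218, -0.3193, 0.1231]
tool_rot: [0.732, 0.681, -0.001, -0.006]
ft_force: [-1.5, 1.9, -0.5]
grip_width: 0.0871
grip_force: 0.0
```

```bash
python3 -c "
from h import *
go(.527,-.326,.068,-3.8);print(robot.get_obs()['ft_force'])"
```

```text
pos [ 0.5218 -0.3193  0.1231] ang -4.15 shift [-0.0335  0.0311  0.2752] turn -0.002 rows>= 2.0
[-1.50908476  1.94138589 -0.545814  ]
```

Emit:
move_arm --motion "1 0 0 0 0;1 0 0 0 0"

```text
time: 18.47
position: [0.5263, -0.3226, 0.1299]
tool_rot: [0.732, 0.681, 0.0, 0.001]
ft_force: [0.8, -0.2, 0.4]
grip_width: 0.0871
grip_force: 0.0
```

```bash
python3 -c "
from h import *
go(.527,-.326,.068,-3.8);print(robot.get_obs()['ft_force'])"
```

```text
pos [ 0.5263 -0.3226  0.1299] ang -4.14 shift [-0.0166  0.0045  0.3095] turn -0.0019 rows>= 2.0
[ 0.82047322 -0.19617575  0.35822694]
```

Emit:
move_arm --motion "1 -0.015 0.004 0.1 0;1 -0.015 0.004 0.2 0;1 -0.015 0.004 0.27 0;1 -0.015 0.004 0.305 0;1 -0.015 0.004 0.305 0;1 -0.015 0.004 0.305 0;1 -0.015 0.004 0.305 0"

```text
time: 19.05
position: [0.5275, -0.3263, 0.0694]
tool_rot: [0.732, 0.681, 0.0, 0.002]
ft_force: [0.5, 0.9, 0.5]
grip_width: 0.0869
grip_force: 0.0
```

Emit:
move_arm --motion "-1 0 0 0 0;-1 0 0 0 0;-1 0 0 0 0;-1 0 0 0 0;-1 0 0 0 0;-1 0 0 0 0;-1 0 0 0 0;-1 0 0 0 0;-1 0 0 0 0;-1 0 0 0 0;-1 0 0 0 0;-1 0 0 0 0" --newtons 6

```text
time: 20.05
position: [0.5266, -0.3257, 0.0676]
tool_rot: [0.732, 0.681, 0.0, 0.0]
ft_force: [1.4, 0.9, -0.9]
grip_width: 0.0148
grip_force: 0.7
```

Emit:
move_arm --motion "-1 0 0 0 0;-1 0 0 0 0;-1 0 -0.02 0 0;-1 0 -0.06 0 0;-1 0 -0.11 0 0;-1 0 -0.17 0 0;-1 0 -0.23 0 0;-1 0 -0.28 0 0;-1 0 -0.32 0 0;-1 0 -0.34 0 0;-1 0 -0.343 0 0;-1 0 -0.343 0 0"

```text
time: 21.05
position: [0.4572, -0.3207, 0.0676]
tool_rot: [0.732, 0.681, -0.0, -0.001]
ft_force: [-1.3, -1.5, -1.5]
grip_width: 0.0144
grip_force: 6.0
```

Emit:
move_arm --motion "-1 0 0 0 0;-1 0 0 0 0;0.2 0 0 0 0;1 0 0 0 0;1 0 0 0 0;1 0 0 0 0;1 0 0 -0.2 0;1 0 0 -0.4 0;1 0 0 -0.6 0;1 0 0 -0.7 0;1 0 0 -0.7 0"

```text
time: 21.97
position: [0.4607, -0.3229, 0.2131]
tool_rot: [0.732, 0.681, 0.0, 0.006]
ft_force: [0.2, -0.7, 0.5]
grip_width: 0.0662
grip_force: 0.0
```

Emit:
move_arm --motion "1 1 0 0 0;1 1 0 0 0;1 1 0 0 0;1 1 0 0 0;1 1 0 0 0;1 1 0 0 0"

```text
time: 22.47
position: [0.4702, -0.1145, 0.2064]
tool_rot: [0.731, 0.683, -0.0, -0.003]
ft_force: [-0.8, -0.6, 0.2]
grip_width: 0.0866
grip_force: 0.0
```

```bash
python3 - <<'E'
from h import *
snap('top','t5');print(robot.get_obs()['position'])
g=cv2.cvtColor(cv2.imread('pics/t5.png'),cv2.COLOR_BGR2GRAY)
print(g[232:258,344:376])
E
```

```text
[ 0.47133989 -0.11751818  0.20669842]
[[133 107 117 148 181 181 181 181 182 180 181 181 183 174 166 159 154 127
  129 147 136 114  96  41  66  97 113 116 138 146 112 115]
 [129 106 113 148 180 181 184 179 182 181 180 181 181 174 155 153 148 119
  135 158 135 116  92  48  69 102 115 115 136 146 112 116]
 [132 113 117 151 181 183 180 179 181 180 179 181 180 176 170 167 155 128
  145 169 138 114  96  53  75 106 116 122 145 145 115 116]
 [132 109 126 162 181 180 182 180 182 181 181 181 181 170 145 146 140 125
  143 167 133 113  95  51  72 105 115 132 155 145 112 116]
 [125 103 130 165 182 181 179 181 180 180 181 181 182 175 161 164 151 118
  136 161 126 115  94  42  77 103 110 124 154 143 116 115]
 [122  95 132 163 179 180 183 178 181 182 174 164 157 155 159 162 155 113
  129 165 119 112  95  46  76 105 100 113 146 133 114 113]
 [121  94 129 160 181 180 180 179 182 182 172 154 148 149 147 153 150 110
  118 143  95  81  78  39  62  84  82  95 123 115 115 116]
 [118  89 130 162 181 181 179 181 179 183 181 184 181 181 184 180 164 114
   95  94  32  42  36  32  33  41  42  46  78 108 115 114
[... 1696 characters left out ...]
0  41  53  46 102 130 114 115 109]
 [115 121 152 181 181 181 181 180 182 179 181 183 181 172 157 147 123 129
  150 136 116  93  45  46  73  92  88 135 157 112 112 108]
 [106 117 155 181 181 181 181 180 181 181 182 181 180 170 145 134 114 130
  146 129 113  94  52  62  93 113 107 141 158 114 114 109]
 [107 122 154 183 182 182 180 181 180 181 181 179 174 171 182 166 131 130
  140 118 112  95  52  61  94 116 115 148 161 113 113 109]
 [108 115 151 183 181 180 180 180 182 181 179 181 169 155 170 152 119 132
  142 124 116  94  48  63  94 113 116 145 152 114 114 112]
 [109 118 150 180 181 183 180 180 181 180 181 180 174 162 163 143 113 131
  149 130 115  94  47  63  95 115 117 140 146 115 113 114]]
```

```bash
python3 -c "
from h import *
go(.458,-.321,.21,-3.8)"
```

```text
pos [ 0.4713 -0.1175  0.2067] ang -3.88 shift [-1.0196  0.0023 -0.0183] turn -0.0005 rows>= 5.0
```

Emit:
move_arm --motion "1 -1 0.002 0 0;1 -1 0.002 0 0;1 -1 0.002 0 0;1 -1 0.002 0 0;1 -1 0.002 0 0;1 -1 0.002 0 0;1 -1 0.002 0 0;1 -1 0.002 0 0"

```text
time: 23.18
position: [0.4575, -0.3208, 0.2067]
tool_rot: [0.733, 0.68, 0.0, -0.001]
ft_force: [0.1, -0.4, -0.1]
grip_width: 0.087
grip_force: 0.0
```

```bash
python3 -c "
from h import *
go(.458,-.321,.068,-3.8)"
```

```text
pos [ 0.4575 -0.3208  0.2067] ang -4.28 shift [-0.002   0.0039  0.6933] turn -0.0027 rows>= 4.0
```

Emit:
move_arm --motion "1 0 0.003 0.15 -0.002;1 0 0.003 0.3 -0.002;1 0 0.003 0.45 -0.002;1 0 0.003 0.58 -0.002;1 0 0.003 0.66 -0.002;1 0 0.003 0.69 -0.002;1 0 0.003 0.69 -0.002;1 0 0.003 0.69 -0.002"

```text
time: 23.85
position: [0.4594, -0.3201, 0.07]
tool_rot: [0.73, 0.684, 0.0, 0.0]
ft_force: [-0.2, -0.0, 0.7]
grip_width: 0.0872
grip_force: 0.0
```

Emit:
move_arm --motion "-1 0 0 0 0;-1 0 0 0 0;-1 0 0 0 0;-1 0 0 0 0;-1 0 0 0 0;-1 0 0 0 0;-1 0 0 0 0;-1 0 0 0 0;-1 0 0 0 0;-1 0 0 0 0;-1 0 0 0 0;-1 0 0 0 0"

```text
time: 24.85
position: [0.459, -0.3207, 0.0695]
tool_rot: [0.73, 0.683, -0.0, -0.0]
ft_force: [-1.1, -1.4, 0.2]
grip_width: 0.0152
grip_force: 0.7
```

Emit:
move_arm --motion "-1 0 0 0 0;-1 0 0 0 0;-1 0 0 0 0;-1 0 0 0 0"

```text
time: 25.18
position: [0.459, -0.3207, 0.0696]
tool_rot: [0.73, 0.683, -0.0, -0.0]
ft_force: [-0.0, -0.4, 0.3]
grip_width: 0.0141
grip_force: 6.0
```

Emit:
move_arm --motion "-1 0 0.003 0 0;-1 0 0.006 0 0;-1 0 0.006 0 0;-1 0 0.006 0 0;-1 0 0.006 0 0"

```text
time: 25.6
position: [0.4602, -0.3208, 0.0696]
tool_rot: [0.73, 0.683, -0.0, -0.0]
ft_force: [-0.9, -0.6, -0.5]
grip_width: 0.0139
grip_force: 6.0
```

Emit:
move_arm --motion "0.2 0 0 0 0;1 0 0 0 0;1 0 0 0 0;1 0 0 0 0;1 0 0 0 0;1 0 0 -0.2 0;1 0 0 -0.4 0;1 0 0 -0.6 0;1 0 0 -0.7 0;1 0 0 -0.7 0"

```text
time: 26.43
position: [0.4629, -0.3232, 0.2152]
tool_rot: [0.73, 0.683, 0.0, 0.006]
ft_force: [0.3, 0.1, 0.2]
grip_width: 0.0727
grip_force: 0.0
```

Emit:
move_arm --motion "1 1 0 0 0;1 1 0 0 0;1 1 0 0 0;1 1 0 0 0;1 1 0 0 0;1 1 0 0 0"

```text
time: 26.93
position: [0.4712, -0.1147, 0.2084]
tool_rot: [0.729, 0.685, -0.0, -0.003]
ft_force: [0.6, 0.3, 0.3]
grip_width: 0.0869
grip_force: 0.0
```

```bash
python3 - <<'E'
from h import *
g=np.mean([cv2.cvtColor(robot.camera('top')[0],cv2.COLOR_RGB2GRAY).astype(float) for _ in range(4)],0)
print(robot.get_obs()['position']);np.save('pics/t6g.npy',g)
print(g[240:250,345:366].round().astype(int))
E
```

```text
[ 0.47379166 -0.12199637  0.2092383 ]
[[ 94 139 172 182 181 181 181 182 181 180 180 181 172 159 159 146 112  78
   52  40  54]
 [ 88 118 147 156 156 158 172 182 182 181 182 181 167 147 147 134 106  75
   43  14  22]
 [ 69  79  88  96  94 101 132 158 161 163 163 163 165 170 168 147  99  73
   34  20  25]
 [ 66  77  78  78  77  77  88 104 114 114 116 110 117 126 122 105  73  61
   23  15  33]
 [ 64  78  84  86  84  94 120 136 136 137 128 109 118 122 100  83  58  50
   28  14  33]
 [ 78 114 138 139 137 146 166 180 181 180 172 150 147 146 124 111  84  66
   26  16  25]
 [ 96 149 180 182 181 182 182 182 182 181 182 174 156 147 143 130 110  84
   26  14  24]
 [ 98 150 182 181 180 182 181 181 180 180 182 180 181 181 176 147 117  97
   26  35  45]
 [102 147 181 182 182 181 181 182 181 181 182 177 168 164 152 134 116  97
   28  41  51]
 [105 149 181 181 180 180 180 180 181 182 180 174 162 155 142 126 116  94
   21  30  30]]
```

```bash
python3 -c "
from h import *
go(.4602,-.321,.21,-3.8)"
```

```text
pos [ 0.4738 -0.122   0.2092] ang -3.84 shift [-0.9973 -0.0013 -0.0034] turn -0.0002 rows>= 5.0
```

Emit:
move_arm --motion "1 -0.997 -0.001 0 0;1 -0.997 -0.001 0 0;1 -0.997 -0.001 0 0;1 -0.997 -0.001 0 0;1 -0.997 -0.001 0 0;1 -0.997 -0.001 0 0;1 -0.997 -0.001 0 0;1 -0.997 -0.001 0 0"

```text
time: 27.8
position: [0.4591, -0.3208, 0.2089]
tool_rot: [0.731, 0.682, 0.0, -0.001]
ft_force: [0.1, 0.4, -0.3]
grip_width: 0.0873
grip_force: 0.0
```

```bash
python3 -c "
from h import *
go(.4604,-.321,.069,-3.8)"
```

```text
pos [ 0.4591 -0.3208  0.2089] ang -3.98 shift [-0.0013  0.0075  0.6996] turn -0.001 rows>= 4.0
```

Emit:
move_arm --motion "1 0 0.004 0.15 0;1 0 0.004 0.3 0;1 0 0.004 0.45 0;1 0 0.004 0.58 0;1 0 0.004 0.66 0;1 0 0.004 0.695 0;1 0 0.004 0.695 0;1 0 0.004 0.695 0;1 0 0.004 0.695 0"

```text
time: 28.55
position: [0.4617, -0.3205, 0.0719]
tool_rot: [0.73, 0.683, 0.0, 0.001]
ft_force: [-0.4, -0.3, 0.0]
grip_width: 0.0868
grip_force: 0.0
```

Emit:
move_arm --motion "-1 0 0 0 0;-1 0 0 0 0;-1 0 0 0 0;-1 0 0 0 0;-1 0 0 0 0;-1 0 0 0 0;-1 0 0 0 0;-1 0 0 0 0;-1 0 0 0 0;-1 0 0 0 0;-1 0 0 0 0;-1 0 0 0 0"

```text
time: 29.55
position: [0.4609, -0.3202, 0.0706]
tool_rot: [0.73, 0.683, -0.0, -0.0]
ft_force: [-1.4, -1.2, 0.1]
grip_width: 0.0153
grip_force: 0.6
```

Emit:
move_arm --motion "-1 0 0 0 0;-1 0 0 0 0;-1 0 0 0 0;-1 0 0 0 0"

```text
time: 29.88
position: [0.4608, -0.3202, 0.0706]
tool_rot: [0.73, 0.683, -0.0, -0.0]
ft_force: [0.5, -0.6, 0.4]
grip_width: 0.0144
grip_force: 6.0
```

Emit:
move_arm --motion "-1 0 0.002 0 0;-1 0 0.002 0 0;-1 0 0.002 0 0;-1 0 0.002 0 0"

```text
time: 30.22
position: [0.4611, -0.3202, 0.0706]
tool_rot: [0.73, 0.683, -0.0, -0.0]
ft_force: [-1.0, -0.3, -0.1]
grip_width: 0.0137
grip_force: 6.0
```

Emit:
move_arm --motion "0.2 0 0 0 0;1 0 0 0 0;1 0 0 0 0;1 0 0 0 0;1 0 0 0 0;1 0 0 -0.2 0;1 0 0 -0.4 0;1 0 0 -0.6 0;1 0 0 -0.7 0;1 0 0 -0.7 0"

```text
time: 31.05
position: [0.4639, -0.3227, 0.2162]
tool_rot: [0.73, 0.683, 0.0, 0.006]
ft_force: [0.3, 0.4, 0.1]
grip_width: 0.0728
grip_force: 0.0
```

Emit:
move_arm --motion "1 1 0 0 0;1 1 0 0 0;1 1 0 0 0;1 1 0 0 0;1 1 0 0 0;1 1 0 0 0;1 1 0 0 0"

```text
time: 31.63
position: [0.4739, -0.1187, 0.2099]
tool_rot: [0.729, 0.685, -0.0, -0.001]
ft_force: [0.0, -0.7, 0.5]
grip_width: 0.087
grip_force: 0.0
```

```bash
python3 - <<'E'
from h import *
g=np.mean([cv2.cvtColor(robot.camera('top')[0],cv2.COLOR_RGB2GRAY).astype(float) for _ in range(4)],0)
bg=cv2.cvtColor(cv2.imread('pics/t4.png'),cv2.COLOR_BGR2GRAY).astype(float)*1.06
print(robot.get_obs()['position'],robot.get_obs()['time'])
v=np.arange(240,249)
for n,G in(('new',g),('prev',np.load('pics/t6g.npy'))):
    D=np.clip(bg-G,6,None)-6
    print(n,[round((D[240:249,u]*v).sum()/D[240:249,u].sum(),2) for u in range(358,361)])
    D=np.clip(181-G,6,None)-6
    print('ptr',[round((D[240:248,u]*v[:8]).sum()/D[240:248,u].sum(),2) for u in range(348,356)])
E
```

```text
[ 0.47486689 -0.12206962  0.21034536] 31.8333
new [np.float64(243.41), np.float64(243.27), np.float64(243.19)]
ptr [np.float64(243.13), np.float64(243.13), np.float64(243.11), np.float64(243.12), np.float64(243.19), np.float64(243.24), np.float64(243.23), np.float64(243.33)]
prev [np.float64(243.93), np.float64(244.0), np.float64(244.03)]
ptr [np.float64(243.14), np.float64(243.14), np.float64(243.11), np.float64(243.12), np.float64(243.17), np.float64(243.22), np.float64(243.23), np.float64(243.34)]
```

```bash
python3 -c "
from h import *
print(robot.hand_in())"
```

```text
the job is handed in; nothing more can be done
None
```

The job is handed in at about 32 s: the block lies aside on the bench, the jar stands about 1–1.5 mm from the pan centre, the tare index is about 0.4 mm from the pointer, and both weights look unmoved; two faults are that the jar was carried less than 1 mm off the deck for part of its slide, and I viewed 12 pictures when the limit was 10.

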